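# Clamp a cheese block in the portioning board

### The arm

A 6-joint arm with a two-finger parallel gripper is mounted at the origin on the work surface. World frame = base frame: x ahead of the robot, y to its left, z up, the work surface at z = 0. Lengths are in m, angles in degrees, forces in N, time in s.
With the tool pointing down it reaches from about 0.275 to 0.85 m from the base axis. Payload 5.2 kg.
Tool frame: the origin (TCP) lies between the finger pads; the fingertips stand 25 mm ahead of it and the grasp point (between the pads) lies 6 mm ahead of it; z points along the fingers, y is the line along which they close (so a half turn about z gives the same grasp; the last joint's range is limited). The gripper opens to 85 mm and grips with 20 to 120 N. Pads are 22 mm wide; open, the fingers measure 114 mm over their backs; the gripper's body (76 mm by 85 mm) begins 54 mm behind the grasp point. The pads swing forward as they close: fully open they stand 13 mm farther back than shut.
Start: joints at [-88.74, 14.817, 87.949, -0, 77.235, -11.62], TCP at [0.123, -0.536, 0.256] pointing down, gripper open.
Joint ranges: [-179.93, 179.93], [-52.35, 119.4], [10.71, 147.94], [-69.91, 249.91], [12.55, 155.21], [-178.61, 178.61]. Speed limits (degrees/s): [147.25, 147.25, 180, 180, 180, 180].

### API

Orientations are given as a 3x3 rotation matrix whose columns are the frame's x, y, z axes.
In Python, from station import get_state, capture, hand_in gives the robot as it stands. The module is installed in compiled form; this text tells all that it offers.
- The arm moves only by the tool jog_arm, never from a script. Its argument "increments" is a list of rows, each an object of numbers: "x", "y", "z": the shift along the world's x, y, z normalised to -1 to 1, where 1 is 0.25 m; "twist": the turn about the world's z normalised to -1 to 1, where 1 is 360 degrees. A call has 1 to 12 rows; each row is the pose to reach, as a shift and turn from the pose commanded when the call began, turning the shorter way round; what a row does not reach only later rows make up. A row lasts 1/8 s, in which the tool goes at most 62.5 mm and 10.7 degrees, less where a joint would pass 70% of its speed; a pose out of reach is approached as far as the arm can. A call with a number of a shift or a turn outside -1 to 1 is refused whole. A call with a gripper value outside its range is refused whole. "gripper" is the finger opening in mm, from 0 to 85.4, set as the call begins (left out, the last holds). The fingers move at their own pace and stop on an object; "newtons" is the grip in N (left out, the last holds). Time passes only in rows, so rows that repeat a pose let the fingers close. It gives the time, the measured TCP pose, the force, the opening and the grip force at its end, in the units of the state.
- get_state(): the state, without advancing time (a new reading comes with each control period).
- capture(name): name is "scene" or "side" or "wrist"; returns a dict with "pixels" (480x640x3 uint8, red, green, blue), "range_z" (480x640 float32, m along the optical axis (not along the pixel's ray), 0 where there is no reading), "fx", "fy", "cx", "cy" (pixels), "position" and "rotation" of the camera in the world. Camera axes: x right, y up, looking along -z (the intrinsics and any distortion apply to the point x, -y, -z); pixel columns grow to the right and rows downward; lengths in m; the calibration is good to about 2 mm. A picture is of the moment at which its call begins.
- hand_in(): hands the job in; it is judged then, once.
The state is a dict: "t": time; "joints": joint angles; "qvel": joint speeds; "joint_efforts": joint torques, N m; "tcp_pos": TCP position; "orientation": TCP orientation; "ft_force": force on the tool from outside, world axes, zero at the start; "ft_torque": the same for the moment, N m; "finger_gap": finger opening in m; "grasp_force": force on a finger pad.
Only numpy, scipy, OpenCV 4.12 (cv2) and the standard library are available. Lean on these libraries where they do the work, as an engineer would, in place of code of your own. Each camera call takes 0.05 s, during which the arm holds its last target. There are 200 camera calls.

### The job

Slide the pusher of the portioning board up to the cheese block and on until the block is held snugly against the gauge plate, with the pusher's sprung pad pressed in about half way (never hard onto its stop). Then swing the clamp lever on the pusher fully over, so that it points along the board towards the block, and let go, leaving the pad still pressed in about half way. Leave the tub, the spatula and the thermometer alone.

Things in the scene. Friction and masses are not known exactly. Their poses are not given: they have to be found in the camera images.
- board: Fixed white slab 180 x 480 x 20 mm, two guide rods on top (47 mm high). Origin: centre of its underside. Its y runs along the rods, from pusher to block and gauge; z up. The fixed steel gauge plate (100 mm wide, top 75 mm high, square to the rods) stands across the board, its face somewhere 100 to 180 mm along +y of the origin: not measured for you.
- pusher: Carriage sliding on the rods, board's y direction only (bridge 170 x 44 mm, top 75 mm high). Origin: its middle, at the height of the work surface; axes parallel to the board's. Starts at y = -170 to -130 mm in the board's frame, can go to +90. Stays where left: sliding friction about 10 N. Force needed on the fin = friction + force on the pad.
- pad_out (a point): Where the middle of the sprung pad's face is while the pad is fully out; it moves with the pusher, 45 mm ahead (+y) of its origin, 44 mm high. The steel pad is 70 mm wide, 24 to 64 mm high, and can be pressed in 14 mm towards the pusher, about 0.7 N per mm (5 N half way, 10 N all the way, where it meets its stop).
- pusher_fin (a point): Grip point of the upright grey fin on the pusher, 36 mm (x) x 14 mm (y, along the slide) x 50 mm tall, top 125 mm high; the point is 13 mm below the fin's top, on its centre.
- clamp_pivot (a point): A point on the upright axis of the clamp lever, 125 mm high, 35 mm to -x of the pusher's middle; it moves with the pusher.
- clamp_knob (a point): Grip point of the grey upright round knob (fixed to the lever, turns with it) at the lever's end: 22 mm diameter, 98 to 138 mm high; the point is 125 mm high on its axis, 65 mm from the pivot. Under it only the flat lever arm (14 mm wide, top 98 mm). Any pull along the board at the knob also pulls on the pusher and can shift it: a firm grip drags it, a push or loose hold does not.
- clamp (a joint): Angle of the clamp lever about the upright axis: 0 = lever points to the board's -x (free), grows as the knob swings round to the board's +y, 1.571 = end stop, lever points to +y, towards the block (clamped). It stays where it is left; about 2 N at the knob moves it. It starts at 0 to 0.4.
- block: Loose cheese block, 80 (x) x 90 (y) x 50 mm, about 0.3 kg, lying on the board's slab between pad and gauge plate, within 3 degrees of square; origin: centre of its underside (20 mm above the work surface). Sliding it takes up to about 2.5 N.
- tub: White lidded tub, 90 mm across, 85 mm high, standing beside the board; leave alone.
- spatula: Spatula lying beside the board; leave alone.
- probe: White handheld thermometer, 70 x 110 x 30 mm, lying beside the board; leave alone.
Not all that is in view belongs to the job. What is meant by the block is not purple, and is the smaller of those in its own colour.

How it is judged (in metres and radians):
On the way, in this order (a step that is already met when the one before it is completed fails the run):
1. the pad presses the block against the gauge plate (3 to 8.5 N) while the clamp lever is still free (contact force between pusher and block between 3 and 8.5 N and value of joint clamp below 0.7 rad and linear speed of block below 0.005 m/s), for 0.3 s.
2. the clamp lever is swung over (value of joint clamp above 1.4 rad), for 0.2 s.
At the end, for the whole second after the job is handed in: The block is at rest, square (within 0.05 rad) against the gauge plate, the pusher's pad presses on it with 3 to 8.5 N (pressed in about 4.5 to 12 of its 14 mm), and the clamp lever stands at more than 1.4 rad (contact force between pusher and block between 3 and 8.5 N and value of joint clamp above 1.4 rad and linear speed of each of block, pusher below 0.01 m/s and angle between the y axis of block and the y axis of board, either way round below 0.05 rad); the robot touches nothing.
It fails at once if the pad is rammed onto its stop (more than 14 N on the block) (contact force between pusher and block above 14 N).
It fails at once if the tub, the spatula or the thermometer is moved by more than 15 mm (distance of any of tub, spatula, probe from where it was at the start of the episode above 0.015 m).
It also fails if it takes over 72 s, if anything falls off the work surface, if the arm or the gripper's body presses on something with over 40 N, if the wrist force passes 120 N, or if a joint passes its speed limit or range.

## Working session

There is one attempt and no reset: what is moved stays moved. The work goes in short steps, Python scripts to look and compute and a tool call to move; the robot and the scene stay as the last step left them, time stands still between calls to the robot, and variables do not carry over. Pictures are saved under pics/ and viewed, at most 10 in all, crops included, and the job is handed in when it is done.

Besides the shell and the picture viewer there is one more tool, called after "Request:" in YAML: its name, and indented under it one key for each argument. jog_arm: Moves the arm, as the interface text tells. Scaled input: -1 to 1 covers 0.25 m each way for a shift and 360 degrees each way for a turn. Its arguments: {"type":"object","properties":{"increments":{"type":"array"},"gripper":{"type":"number"},"newtons":{"type":"number"}},"required":["increments"]}

```bash
mkdir -p pics
cat > h.py <<'E'
import numpy as np, cv2
from station import get_state, capture, hand_in
def cloud(c):
    v,u=np.mgrid[0:480,0:640]; z=c["range_z"]
    p=np.stack([(u-c["cx"])/c["fx"]*z,-(v-c["cy"])/c["fy"]*z,-z],-1)
    w=p@np.array(c["rotation"]).T+np.array(c["position"]); w[z==0]=np.nan
    return w
def save(c,n): cv2.imwrite(f"pics/{n}.png",c["pixels"][:,:,::-1])
E
python3 - <<'E'
from h import *
for n in ["scene","side"]:
    c=capture(n); save(c,n+"0"); np.savez(n+"0.npz",**c); print(n,c["position"],np.round(c["rotation"],2).tolist())
s=get_state(); print(s["t"],s["tcp_pos"],s["ft_force"],s["finger_gap"])
E
```

```text
scene [ 1.14958448 -0.90277995  0.89905151] [[0.85, -0.31, 0.42], [0.52, 0.5, -0.69], [0.0, 0.81, 0.58]]
side [0.41871234 0.82598815 0.7312554 ] [[-0.98, 0.11, -0.14], [-0.18, -0.6, 0.78], [0.0, 0.79, 0.61]]
0.1 [ 0.12261024 -0.53568671  0.25555565] [-5.78720358e-01  5.10146592e-04 -7.47488467e-01] 0.08547381522378238
```

View pics/scene0.png

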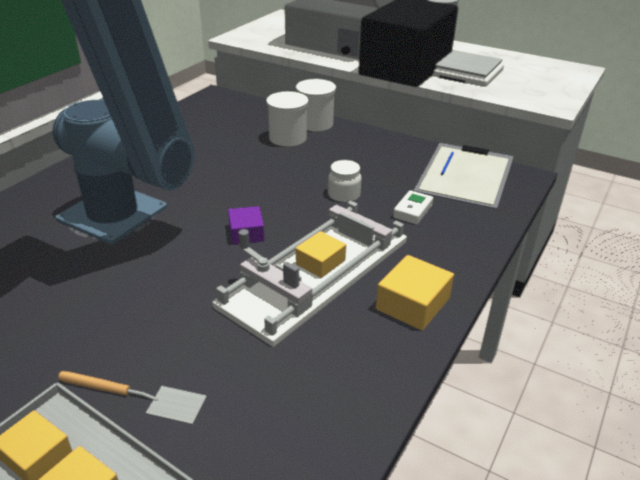

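View pics/side0.png

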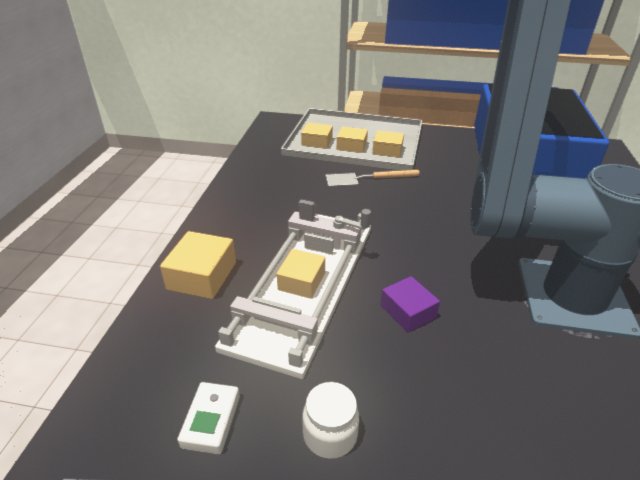

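The scene view shows the pusher at about (278,282), its fin at (291,272), the knob at (244,238), the block at (320,253) and the gauge at (365,225). The side view shows the fin at (307,210), the knob at (366,215), the block at (302,272) and the gauge at (272,316). Next I'll measure these.

Run:
```python
from h import *
W={};I={}
for n in ["scene","side"]:
    c=dict(np.load(n+"0.npz")); w=cloud(c); W[n]=w;I[n]=c["pixels"]
    hsv=cv2.cvtColor(c["pixels"],cv2.COLOR_RGB2HSV)
    pts={"fin":(291,272),"knob":(244,236),"gauge":(365,222),"block":(320,246),"bridge":(270,275)} if n=="scene" else {"fin":(307,208),"knob":(366,213),"gauge":(272,312),"block":(302,265),"bridge":(322,228),"pad":(318,241)}
    for k,(u,v) in pts.items(): print(n,k,np.round(w[v,u],4))
    # yellow block
    m=cv2.inRange(hsv,(15,100,90),(35,255,255))
    nl,lab,st,ce=cv2.connectedComponentsWithStats(m)
    for i in range(1,nl):
        if st[i,4]>200:
            q=w[lab==i]; zt=np.nanpercentile(q[:,2],90); t=q[np.abs(q[:,2]-zt)<.006]
            r=cv2.minAreaRect((t[:,:2]*1000).astype(np.float32)); print(n,"yellow",np.round(ce[i]),round(zt,3),r)
    # region around the board by height
    reg=(np.abs(w[:,:,0]-.5)<.35)&(np.abs(w[:,:,1]+.2)<.45)
    np.save(n+"w.npy",w)
```

```text
scene fin [ 0.6124 -0.0798  0.1143]
scene knob [ 0.4746 -0.0505  0.1348]
scene gauge [0.6299 0.2207 0.0706]
scene block [0.587  0.0809 0.0698]
scene bridge [ 0.5546 -0.0726  0.0769]
scene yellow [320. 253.] 0.073 ((588.4758911132812, 80.90599822998047), (93.78883361816406, 84.19173431396484), 80.20427703857422)
scene yellow [414. 291.] 0.074 ((820.6099243164062, 83.61717987060547), (133.1240692138672, 115.41107940673828), 85.779052734375)
scene yellow [ 93. 382.] 0.022 ((408.48651123046875, -444.6190185546875), (141.83680725097656, 21.18108558654785), 16.380596160888672)
scene yellow [ 47. 453.] 0.057 ((504.77984619140625, -606.9677734375), (80.05553436279297, 211.799560546875), 85.84904479980469)
side fin [ 0.6049 -0.066   0.1131]
side knob [ 0.4662 -0.0368  0.137 ]
side gauge [0.614  0.2265 0.0681]
side block [0.5848 0.0883 0.0731]
side bridge [ 0.5657 -0.0468  0.0747]
side pad [ 0.5705 -0.0219  0.0547]
side yellow [316. 135.] 0.056 ((683.0787353515625, -614.501708984375), (80.16820526123047, 89.00521087646484), 85.7721176147461)
side yellow [351. 139.] 0.056 ((562.9878540039062, -604.9864501953125), (89.47764587402344, 86.18651580810547), 88.36900329589844)
side yellow [388. 143.] 0.056 ((444.2966003417969, -596.253173828125), (88.80113220214844, 86.69843292236328), 86.7947769165039)
side yellow [397. 173.] 0.02 ((407.89208984375, -439.99090576171875), (136.77024841308594, 19.217988967895508), 17.59893226623535)
side yellow [199. 264.] 0.073 ((819.38134765625, 87.27565002441406), (131.02874755859375, 116.49012756347656), 84.72850036621094)
side yellow [299. 272.] 0.071 ((588.01220703125, 85.52987670898438), (88.72039031982422, 80.2462387084961), 81.08507537841797)
```

Run:
```python
from h import *
out=[]
for n in ["scene","side"]:
    c=dict(np.load(n+"0.npz")); w=np.load(n+"w.npy"); x,y,z=w[...,0],w[...,1],w[...,2]
    reg=(x>.4)&(x<.76)&(y>-.22)&(y<.36)
    hsv=cv2.cvtColor(c["pixels"],cv2.COLOR_RGB2HSV)
    m=reg&(z>.012)&(z<.028)&(hsv[...,1]<60)&(hsv[...,2]>130)
    nl,lab,st,ce=cv2.connectedComponentsWithStats(cv2.morphologyEx(m.astype(np.uint8),cv2.MORPH_CLOSE,np.ones((15,15))))
    i=1+np.argmax(st[1:,4]); q=w[(lab==i)&m]
    r=cv2.minAreaRect((q[:,:2]*1000).astype(np.float32)); print(n,"slab",r)
    (cx,cy),(a,b),an=r
    th=np.radians(an if b>a else an-90) # x axis of board
    ex=np.array([np.cos(th),np.sin(th)]);ey=np.array([-ex[1],ex[0]])
    print("yaw",np.degrees(th))
    o=np.array([cx,cy])/1000
    lx=(w[...,:2]-o)@ex; ly=(w[...,:2]-o)@ey
    B=(np.abs(lx)<.12)&(np.abs(ly)<.26)
    def st_(nm,k):
        k=k&B
        if k.sum()>3: print("  ",nm,k.sum(),"lx",np.round(np.percentile(lx[k],[2,50,98])*1e3),"ly",np.round(np.percentile(ly[k],[2,50,98])*1e3),"z",np.round(np.percentile(z[k],[2,50,98])*1e3))
    st_("fin",(z>.085)&(z<.14)&(lx>-.025))
    st_("fintop",(z>.12)&(z<.14)&(lx>-.025))
    st_("knob",(z>.104)&(lx<-.06))
    st_("knobtop",(z>.13)&(lx<-.06))
    st_("lever",(z>.088)&(z<.104)&(lx<-.03))
    st_("bridge",(z>.07)&(z<.08)&(ly<-.05)&(hsv[...,1]<60))
    st_("gauge",(z>.067)&(z<.082)&(ly>.09)&(hsv[...,1]<60))
    st_("block",(z>.065)&(z<.08)&(hsv[...,1]>100))
    st_("pad",(z>.03)&(z<.062)&(np.abs(lx)<.03)&(ly<-.02)&(hsv[...,1]<60))
    c2=w[(z>.067)&(z<.082)&(ly>.09)&B&(np.abs(lx)<.07)]
```

```text
scene slab ((588.4241333007812, 66.12655639648438), (485.8403625488281, 182.2499542236328), 80.39925384521484)
yaw -9.600746154785156
   fin 316 lx [-9. 47. 62.] ly [-145. -141. -131.] z [ 86. 110. 128.]
   fintop 100 lx [27. 46. 62.] ly [-143. -138. -130.] z [120. 125. 129.]
   knob 169 lx [-109.  -96.  -90.] ly [-140. -133. -119.] z [106. 128. 141.]
   knobtop 75 lx [-109.  -99.  -90.] ly [-139. -130. -119.] z [131. 138. 141.]
   lever 198 lx [-99. -59. -32.] ly [-147. -135. -123.] z [ 89.  98. 103.]
   bridge 885 lx [-83.   4.  82.] ly [-159. -144. -116.] z [71. 76. 79.]
   gauge 572 lx [-83.   4.  80.] ly [140. 155. 176.] z [67. 71. 78.]
   block 882 lx [-41.  -0.  37.] ly [-29.  10.  56.] z [66. 71. 75.]
   pad 43 lx [-28.  -8.  29.] ly [-159. -156.  -93.] z [54. 60. 62.]
side slab ((585.8143920898438, 69.84231567382812), (476.2569580078125, 180.54750061035156), 80.60055541992188)
yaw -9.399444580078125
   fin 267 lx [27. 43. 63.] ly [-144. -133. -130.] z [ 86. 109. 127.]
   fintop 73 lx [28. 45. 62.] ly [-146. -135. -129.] z [121. 124. 127.]
   knob 158 lx [-109. -100.  -89.] ly [-138. -123. -118.] z [105. 127. 140.]
   knobtop 67 lx [-109. -100.  -89.] ly [-139. -126. -119.] z [130. 137. 140.]
   lever 187 lx [-106.  -61.  -31.] ly [-145. -130. -122.] z [ 90.  98. 103.]
   bridge 702 lx [-83.   0.  82.] ly [-157. -129. -115.] z [70. 75. 79.]
   gauge 1258 lx [-81.  -3.  80.] ly [139. 157. 173.] z [67. 70. 77.]
   block 1047 lx [-39.  -2.  37.] ly [-25.  20.  58.] z [66. 70. 73.]
   pad 343 lx [-29.  -1.  29.] ly [-120.  -95.  -91.] z [31. 51. 61.]
```

```bash
cat >> h.py <<'E'
TH=np.radians(-9.5); O=np.array([.587,.068]); EX=np.array([np.cos(TH),np.sin(TH)]); EY=np.array([-EX[1],EX[0]])
def b2w(x,y): return O+x/1e3*EX+y/1e3*EY
def w2b(p): d=np.array(p)[:2]-O; return np.round([d@EX*1e3,d@EY*1e3],1)
E
python3 - <<'E'
from h import *
s=get_state(); R=np.array(s["orientation"]); print(np.round(R,3).tolist(), "tool y yaw",np.degrees(np.arctan2(R[1,1],R[0,1])))
f=b2w(45,-137); d=np.r_[f,.2]-s["tcp_pos"]; print(f,d,d/.25, b2w(-99.5,-129))
E
```

```text
[[0.975, 0.223, -0.0], [0.223, -0.975, 0.002], [0.0, -0.002, -1.0]] tool y yaw -77.11970484900625
[ 0.60877133 -0.07454827] [ 0.48616109  0.46113844 -0.05555565] [ 1.94464436  1.84455377 -0.2222226 ] [ 0.46757344 -0.04280861]
```

Request:
jog_arm:
  increments:
    - {"x": 0.97, "y": 0.92, "twist": 0.219}
    - {"x": 0.97, "y": 0.92, "twist": 0.219}
    - {"x": 0.97, "y": 0.92, "twist": 0.219}
    - {"x": 0.97, "y": 0.92, "twist": 0.219}
    - {"x": 0.97, "y": 0.92, "twist": 0.219}
    - {"x": 0.97, "y": 0.92, "twist": 0.219}
    - {"x": 0.97, "y": 0.92, "twist": 0.219}
    - {"x": 0.97, "y": 0.92, "twist": 0.219}
    - {"x": 0.97, "y": 0.92, "twist": 0.219}
  gripper: 85

```text
validation failed for argument at $.in...
```

Request:
jog_arm:
  increments:
    - {"x": 0.97, "y": 0.92, "twist": 0.219}
    - {"x": 0.97, "y": 0.92, "twist": 0.219}
    - {"x": 0.97, "y": 0.92, "twist": 0.219}
    - {"x": 0.97, "y": 0.92, "twist": 0.219}
    - {"x": 0.97, "y": 0.92, "twist": 0.219}
    - {"x": 0.97, "y": 0.92, "twist": 0.219}
    - {"x": 0.97, "y": 0.92, "twist": 0.219}
    - {"x": 0.97, "y": 0.92, "twist": 0.219}
    - {"x": 0.97, "y": 0.92, "twist": 0.219}
    - {"x": 0.97, "y": 0.92, "twist": 0.219}
  gripper: 45

```text
validation failed for argument at $.in...
```

Run:
```python
from h import *
s=get_state(); R=np.array(s["orientation"]); print(s["t"],s["joints"],s["tcp_pos"],s["ft_force"],np.degrees(np.arctan2(R[1,1],R[0,1])))
c=capture("wrist"); save(c,"w1"); w=cloud(c)
l=(w[...,:2]-O); lx=l@EX*1e3; ly=l@EY*1e3; z=w[...,2]
for n,k in {"fin":(z>.118)&(z<.135)&(abs(lx-45)<30)&(abs(ly+137)<20),"knob":(z>.125)&(z<.145)&(abs(lx+98)<25)&(abs(ly+130)<25),
 "blk":(z>.06)&(z<.078)&(abs(lx)<45)&(abs(ly-15)<55),"gauge":(z>.06)&(z<.08)&(abs(lx)<50)&(ly>100)}.items():
    if k.sum()>5: print(n,k.sum(),np.percentile(lx[k],[2,50,98]).round(1),np.percentile(ly[k],[2,50,98]).round(1),np.median(z[k]))
```

```text
0.1 [-8.87394012e+01  1.48542353e+01  8.80062545e+01 -7.93770135e-04
  7.72372944e+01 -1.16195045e+01] [ 0.12261024 -0.53568671  0.25555565] [-5.78720358e-01  5.10146592e-04 -7.47488467e-01] -77.11970484900625
```

View pics/w1.png

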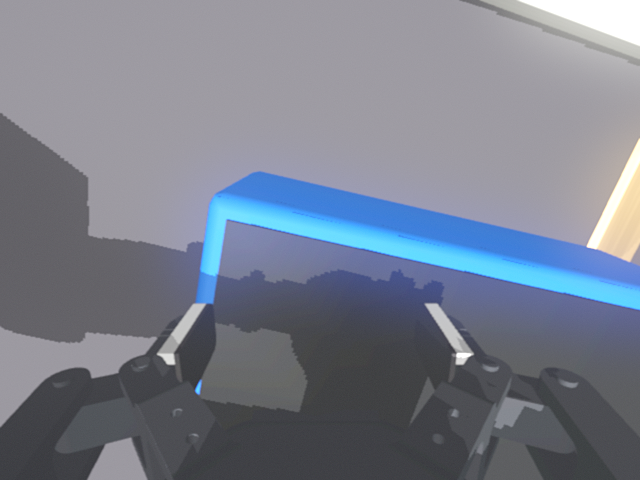

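The move was refused: the arm didn't move, and the wrist view shows only a blue bin under the gripper. I'll try again with all four fields in every row.

Request:
jog_arm:
  increments:
    - {"x": 0.97, "y": 0.92, "z": 0, "twist": 0.219}
    - {"x": 0.97, "y": 0.92, "z": 0, "twist": 0.219}
    - {"x": 0.97, "y": 0.92, "z": 0, "twist": 0.219}
    - {"x": 0.97, "y": 0.92, "z": 0, "twist": 0.219}
    - {"x": 0.97, "y": 0.92, "z": 0, "twist": 0.219}
    - {"x": 0.97, "y": 0.92, "z": 0, "twist": 0.219}
    - {"x": 0.97, "y": 0.92, "z": 0, "twist": 0.219}
    - {"x": 0.97, "y": 0.92, "z": 0, "twist": 0.219}
    - {"x": 0.97, "y": 0.92, "z": 0, "twist": 0.219}
  gripper: 85

```text
t: 1.27
tcp_pos: [0.3651, -0.3059, 0.2561]
orientation: [[-0.03, 1.0, -0.0], [1.0, 0.03, 0.0], [0.0, -0.0, -1.0]]
ft_force: [0.5, -0.4, 0.2]
finger_gap: 0.085
grasp_force: 0.0
```

Request:
jog_arm:
  increments:
    - {"x": 0.97, "y": 0.92, "z": 0, "twist": 0.219}
    - {"x": 0.97, "y": 0.92, "z": 0, "twist": 0.219}
    - {"x": 0.97, "y": 0.92, "z": 0, "twist": 0.219}
    - {"x": 0.97, "y": 0.92, "z": 0, "twist": 0.219}
    - {"x": 0.97, "y": 0.92, "z": 0, "twist": 0.219}
    - {"x": 0.97, "y": 0.92, "z": 0, "twist": 0.219}
    - {"x": 0.97, "y": 0.92, "z": 0, "twist": 0.219}
    - {"x": 0.97, "y": 0.92, "z": 0, "twist": 0.219}
    - {"x": 0.97, "y": 0.92, "z": 0, "twist": 0.219}
    - {"x": 0.97, "y": 0.92, "z": 0, "twist": 0.219}
  gripper: 45

```text
t: 2.52
tcp_pos: [0.6075, -0.0764, 0.2562]
orientation: [[-0.986, 0.166, -0.0], [0.166, 0.986, 0.0], [0.0, 0.0, -1.0]]
ft_force: [0.5, 0.1, 0.7]
finger_gap: 0.045
grasp_force: 0.0
```

Run:
```python
from h import *
s=get_state(); R=np.array(s["orientation"]); print(s["t"],s["joints"],s["tcp_pos"],s["ft_force"],np.degrees(np.arctan2(R[1,1],R[0,1])))
c=capture("wrist"); save(c,"w2"); w=cloud(c)
l=(w[...,:2]-O); lx=l@EX*1e3; ly=l@EY*1e3; z=w[...,2]
for n,k in {"fin":(z>.118)&(z<.135)&(abs(lx-45)<30)&(abs(ly+137)<20),"knob":(z>.125)&(z<.145)&(abs(lx+98)<25)&(abs(ly+130)<25),
 "blk":(z>.06)&(z<.078)&(abs(lx)<45)&(abs(ly-15)<55),"gauge":(z>.06)&(z<.08)&(abs(lx)<50)&(ly>100)}.items():
    if k.sum()>5: print(n,k.sum(),np.percentile(lx[k],[2,50,98]).round(1),np.percentile(ly[k],[2,50,98]).round(1),np.median(z[k]))
f=b2w(45,-137); d=np.r_[f,.118]-s["tcp_pos"]; print(d/.25)
```

```text
2.525 [-1.75902215e+01  2.12487385e+01  7.89146839e+01 -9.56984567e-04
  7.98567763e+01 -9.80149077e+01] [ 0.60748172 -0.07636125  0.25616114] [0.54119457 0.11721309 0.69286469] 80.42485457536674
fin 818 [25.1 41.1 59. ] [-143.1 -137.  -130.1] 0.12566138853940806
knob 1254 [-109.5  -99.6  -90.9] [-138.4 -128.8 -119.1] 0.13873061139348852
blk 9794 [-41.7  -5.5  34.8] [-29.9  12.6  56.7] 0.07096611620339466
gauge 1726 [-38.   17.4  47.5] [138.9 140.5 150. ] 0.06889557858878895
[ 0.00515844  0.00725191 -0.55264457]
```

View pics/w2.png

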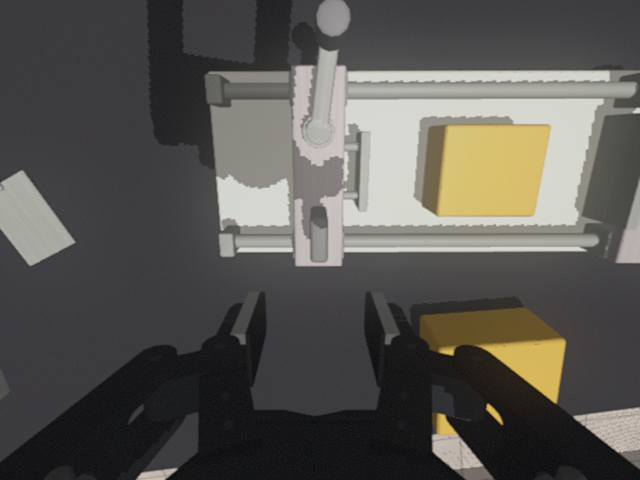

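The wrist view shows the fin at (319,233), centred between the open fingers along the slide, the knob at (333,17) and the block at (490,170). The heights agree with the text. Next I'll go down and grip the fin.

Request:
jog_arm:
  increments:
    - {"x": 0, "y": 0.007, "z": -0.25, "twist": 0}
    - {"x": 0, "y": 0.007, "z": -0.45, "twist": 0}
    - {"x": 0, "y": 0.007, "z": -0.55, "twist": 0}
    - {"x": 0, "y": 0.007, "z": -0.55, "twist": 0}
  gripper: 45

```text
t: 3.08
tcp_pos: [0.606, -0.0741, 0.1165]
orientation: [[-0.986, 0.165, -0.005], [0.165, 0.986, 0.002], [0.005, 0.001, -1.0]]
ft_force: [-0.3, -0.5, 0.4]
finger_gap: 0.0449
grasp_force: 0.0
```

Request:
jog_arm:
  increments:
    - {"x": 0, "y": 0, "z": 0, "twist": 0}
    - {"x": 0, "y": 0, "z": 0, "twist": 0}
    - {"x": 0, "y": 0, "z": 0, "twist": 0}
    - {"x": 0, "y": 0, "z": 0, "twist": 0}
    - {"x": 0, "y": 0, "z": 0, "twist": 0}
    - {"x": 0, "y": 0, "z": 0, "twist": 0}
  gripper: 5
  newtons: 50

```text
t: 3.82
tcp_pos: [0.6089, -0.0745, 0.1209]
orientation: [[-0.986, 0.164, 0.004], [0.164, 0.986, -0.001], [-0.004, -0.0, -1.0]]
ft_force: [0.2, 1.2, 6.0]
finger_gap: 0.0133
grasp_force: 51.0
```

Run:
```python
from h import *
s=get_state(); print(s["t"],s["tcp_pos"],w2b(s["tcp_pos"]),s["ft_force"],s["finger_gap"],s["grasp_force"])
for d in (70,130,149): print(d,d/250*EY)
```

```text
3.825 [ 0.60894301 -0.07445626  0.12094633] [  45.2 -136.9] [0.1889305  1.20508182 5.95104832] 0.013342124470547148 51.03532791137695
70 [0.04621333 0.27615997]
130 [0.08582476 0.51286851]
149 [0.09836837 0.58782622]
```

Request:
jog_arm:
  increments:
    - {"x": 0.008, "y": 0.048, "z": 0, "twist": 0}
    - {"x": 0.016, "y": 0.096, "z": 0, "twist": 0}
    - {"x": 0.024, "y": 0.144, "z": 0, "twist": 0}
    - {"x": 0.032, "y": 0.192, "z": 0, "twist": 0}
    - {"x": 0.037, "y": 0.222, "z": 0, "twist": 0}
    - {"x": 0.04, "y": 0.24, "z": 0, "twist": 0}
    - {"x": 0.043, "y": 0.26, "z": 0, "twist": 0}
    - {"x": 0.048, "y": 0.288, "z": 0, "twist": 0}
    - {"x": 0.053, "y": 0.318, "z": 0, "twist": 0}
    - {"x": 0.058, "y": 0.348, "z": 0, "twist": 0}
    - {"x": 0.063, "y": 0.378, "z": 0, "twist": 0}
    - {"x": 0.066, "y": 0.394, "z": 0, "twist": 0}

```text
t: 5.32
tcp_pos: [0.6247, 0.0208, 0.1209]
orientation: [[-0.986, 0.164, 0.002], [0.164, 0.986, -0.006], [-0.003, -0.005, -1.0]]
ft_force: [-3.9, -12.1, 7.6]
finger_gap: 0.0133
grasp_force: 51.1
```

Request:
jog_arm:
  increments:
    - {"x": 0.003, "y": 0.018, "z": 0, "twist": 0}
    - {"x": 0.006, "y": 0.036, "z": 0, "twist": 0}
    - {"x": 0.009, "y": 0.054, "z": 0, "twist": 0}
    - {"x": 0.012, "y": 0.072, "z": 0, "twist": 0}
    - {"x": 0.015, "y": 0.09, "z": 0, "twist": 0}
    - {"x": 0.018, "y": 0.108, "z": 0, "twist": 0}
    - {"x": 0.021, "y": 0.126, "z": 0, "twist": 0}
    - {"x": 0.021, "y": 0.126, "z": 0, "twist": 0}

```text
t: 6.32
tcp_pos: [0.63, 0.0527, 0.1209]
orientation: [[-0.986, 0.164, 0.002], [0.164, 0.986, -0.005], [-0.003, -0.004, -1.0]]
ft_force: [-2.8, -9.3, 7.6]
finger_gap: 0.0133
grasp_force: 51.2
```

```bash
cat > m.py <<'E'
from h import *
import sys
s=get_state(); print(s["t"],s["tcp_pos"],w2b(s["tcp_pos"]),"F along",s["ft_force"][:2]@EY,"lat",s["ft_force"][:2]@EX,s["grasp_force"])
for nm in ["scene","side"]:
    c=capture(nm)
    if len(sys.argv)>1: save(c,nm+sys.argv[1])
    w=cloud(c); l=w[...,:2]-O; lx=l@EX*1e3; ly=l@EY*1e3; z=w[...,2]
    hsv=cv2.cvtColor(c["pixels"],cv2.COLOR_RGB2HSV); B=(abs(lx)<90)&(abs(ly)<230)
    b=B&(z>.064)&(z<.078)&(hsv[...,1]>100)&(abs(lx)<60)
    n=B&(z>.064)&(z<.078)&(hsv[...,1]<60)
    br=n&(ly<ly[b].min() if b.any() else n)&(abs(lx)<90)
    for k,q in {"block":b,"bridge":n&(ly<0+np.nanmin(ly[b])),"gauge":n&(ly>100)&(abs(lx)<45)}.items():
        if q.sum()>5: print(nm,k,q.sum(),np.percentile(lx[q],[1,99]).round(1),np.percentile(ly[q],[1,3,97,99]).round(1))
    p=B&(hsv[...,1]<60)&(z>.035)&(z<.06)&(abs(lx)<30)&(ly<np.nanmin(ly[b])+8)
    if p.sum()>5: print(nm,"pad",p.sum(),np.percentile(ly[p],[1,50,90,99]).round(1))
    if b.sum(): r=cv2.minAreaRect(np.stack([lx[b],ly[b]],1).astype(np.float32)); print("block rect",np.round(r[0],1),np.round(r[1],1),round(r[2],1))
E
python3 m.py
```

```text
6.325 [0.63001656 0.0527201  0.12093821] [44.9 -8. ] F along -9.632649817952618 lat -1.257802362233977 51.16207480430603
scene block 363 [-28.6  40. ] [ 34.6  38.5 120.8 122.6]
scene bridge 829 [-83.3  84.5] [-33.7 -32.9  11.6  25.3]
scene gauge 274 [-31.4  44.8] [136.8 138.  173.5 174.6]
scene pad 23 [-31.5 -28.8 -27.   21.8]
block rect [ 4.1 79.4] [92.9 75.1] 86.5
side block 1252 [-41.8  35.8] [ 38.1  40.4 124.1 124.8]
side bridge 990 [-85.7  81.8] [-28.8 -26.3  14.3  26.8]
side gauge 802 [-44.2  44. ] [139.7 141.1 175.1 175.7]
side pad 79 [ 9.1 12.  13.5 14.6]
block rect [-2.3 80.2] [79.8 92.2] 0.3
```

Request:
jog_arm:
  increments:
    - {"x": 0.0014, "y": 0.008, "z": 0, "twist": 0}
    - {"x": 0.0028, "y": 0.016, "z": 0, "twist": 0}
    - {"x": 0.004, "y": 0.024, "z": 0, "twist": 0}
    - {"x": 0.0054, "y": 0.032, "z": 0, "twist": 0}
    - {"x": 0.0067, "y": 0.04, "z": 0, "twist": 0}

```text
t: 7.05
tcp_pos: [0.6316, 0.0621, 0.121]
orientation: [[-0.986, 0.165, 0.002], [0.164, 0.986, -0.005], [-0.003, -0.005, -1.0]]
ft_force: [-4.6, -10.7, 7.8]
finger_gap: 0.0131
grasp_force: 51.1
```

Request:
jog_arm:
  increments:
    - {"x": 0.0007, "y": 0.004, "z": 0, "twist": 0}
    - {"x": 0.0014, "y": 0.008, "z": 0, "twist": 0}

```text
t: 7.3
tcp_pos: [0.6319, 0.0641, 0.1209]
orientation: [[-0.986, 0.164, 0.002], [0.164, 0.986, -0.005], [-0.003, -0.005, -1.0]]
ft_force: [-4.2, -10.9, 8.1]
finger_gap: 0.0135
grasp_force: 51.2
```

Request:
jog_arm:
  increments:
    - {"x": 0.0007, "y": 0.004, "z": 0, "twist": 0}
    - {"x": 0.0014, "y": 0.008, "z": 0, "twist": 0}

```text
t: 7.55
tcp_pos: [0.6322, 0.0661, 0.1209]
orientation: [[-0.986, 0.165, 0.002], [0.164, 0.986, -0.005], [-0.003, -0.005, -1.0]]
ft_force: [-3.2, -10.9, 7.0]
finger_gap: 0.0128
grasp_force: 51.2
```

Request:
jog_arm:
  increments:
    - {"x": 0.0007, "y": 0.004, "z": 0, "twist": 0}
    - {"x": 0.0014, "y": 0.008, "z": 0, "twist": 0}

```text
t: 7.8
tcp_pos: [0.6326, 0.0681, 0.1209]
orientation: [[-0.986, 0.165, 0.002], [0.165, 0.986, -0.005], [-0.003, -0.005, -1.0]]
ft_force: [-3.6, -10.8, 8.7]
finger_gap: 0.0133
grasp_force: 51.2
```

```bash
python3 m.py
```

```text
7.8 [0.63258322 0.06809446 0.12091355] [44.9  7.6] F along -11.26874749863432 lat -1.7137436807115562 51.19340479373932
scene block 372 [-33.1  40.1] [ 49.3  51.1 138.3 141.6]
scene bridge 843 [-83.8  84.6] [-17.9 -17.1  28.4  45.2]
scene gauge 190 [-23.8  44.7] [138.4 139.  175.9 176.9]
scene pad 19 [-15.2 -14.  -12.  -11.6]
block rect [-0.8 95.8] [82.2 94.9] 1.6
side block 1110 [-41.6  36.3] [ 52.6  54.9 130.3 132. ]
side bridge 1020 [-85.7  81.3] [-13.5 -10.5  29.8  40.3]
side gauge 781 [-43.8  44.1] [140.4 141.5 175.1 175.8]
side pad 77 [24.9 27.5 29.5 31.6]
block rect [-2.4 92.1] [84.2 80.1] 89.5
```

Request:
jog_arm:
  increments:
    - {"x": 0.0007, "y": 0.004, "z": 0, "twist": 0}
    - {"x": 0.0014, "y": 0.008, "z": 0, "twist": 0}

```text
t: 8.15
tcp_pos: [0.6329, 0.07, 0.1209]
orientation: [[-0.986, 0.164, 0.002], [0.164, 0.986, -0.005], [-0.003, -0.005, -1.0]]
ft_force: [-4.5, -11.3, 8.2]
finger_gap: 0.0131
grasp_force: 51.2
```

Request:
jog_arm:
  increments:
    - {"x": 0.0007, "y": 0.004, "z": 0, "twist": 0}
    - {"x": 0.0014, "y": 0.008, "z": 0, "twist": 0}

```text
t: 8.4
tcp_pos: [0.6332, 0.0717, 0.1209]
orientation: [[-0.986, 0.165, 0.002], [0.165, 0.986, -0.006], [-0.002, -0.006, -1.0]]
ft_force: [-4.6, -13.4, 8.0]
finger_gap: 0.0132
grasp_force: 51.2
```

```bash
python3 m.py
```

```text
8.4 [0.63319838 0.0717056  0.12094325] [45.  11.3] F along -13.968510318692491 lat -2.339499912187687 51.203391551971436
scene block 369 [-35.3  39.9] [ 49.6  51.1 139.2 141.6]
scene bridge 803 [-84.   84.8] [-15.1 -13.8  30.7  42.3]
scene gauge 187 [-20.4  44.6] [137.6 138.7 174.5 175.6]
scene pad 19 [-12.9  -9.7  -7.9  -7.3]
block rect [ 2.6 94.3] [98.5 78.2] 85.9
side block 1111 [-41.7  35.8] [ 53.1  55.3 130.4 131.4]
side bridge 1028 [-85.7  81.9] [-10.2  -6.8  33.7  43.6]
side gauge 797 [-44.4  44.1] [140.6 141.3 175.  175.8]
side pad 50 [29.2 31.7 33.2 34.5]
block rect [-2.5 91.9] [80.1 81.3] 0.2
```

Request:
jog_arm:
  increments:
    - {"x": 0.0008, "y": 0.005, "z": 0, "twist": 0}
    - {"x": 0.0016, "y": 0.01, "z": 0, "twist": 0}
    - {"x": 0.0016, "y": 0.01, "z": 0, "twist": 0}
    - {"x": 0.0016, "y": 0.01, "z": 0, "twist": 0}
    - {"x": 0.0016, "y": 0.01, "z": 0, "twist": 0}
    - {"x": 0.0016, "y": 0.01, "z": 0, "twist": 0}

```text
t: 9.25
tcp_pos: [0.6336, 0.0739, 0.1209]
orientation: [[-0.986, 0.165, 0.001], [0.165, 0.986, -0.006], [-0.002, -0.006, -1.0]]
ft_force: [-4.6, -13.2, 8.1]
finger_gap: 0.0128
grasp_force: 51.2
```

```bash
python3 m.py
python3 - <<'E'
from h import *
c=capture("wrist"); save(c,"w3")
E
```

```text
9.25 [0.63357006 0.07389467 0.12094247] [45.  13.5] F along -13.815571830354228 lat -2.3519903707087635 51.23410642147064
scene block 363 [-36.7  40.8] [ 49.6  51.6 139.1 141.9]
scene bridge 814 [-84.1  85.4] [-12.6 -11.5  31.8  44.6]
scene gauge 183 [-31.6  44.3] [137.9 138.5 174.9 176. ]
scene pad 20 [-10.1  -7.9  -6.5  -6.1]
block rect [-0.1 95.7] [82.4 95.4] 0.7
side block 1112 [-41.8  36.3] [ 53.8  56.1 130.4 131.9]
side bridge 1030 [-85.7  81.5] [-7.8 -5.4 35.8 43.6]
side gauge 789 [-43.8  43.8] [140.3 142.  175.1 175.8]
side pad 31 [31.6 33.6 35.3 36.1]
block rect [-2.7 93.5] [84.3 80. ] 89.5
```

View pics/w3.png

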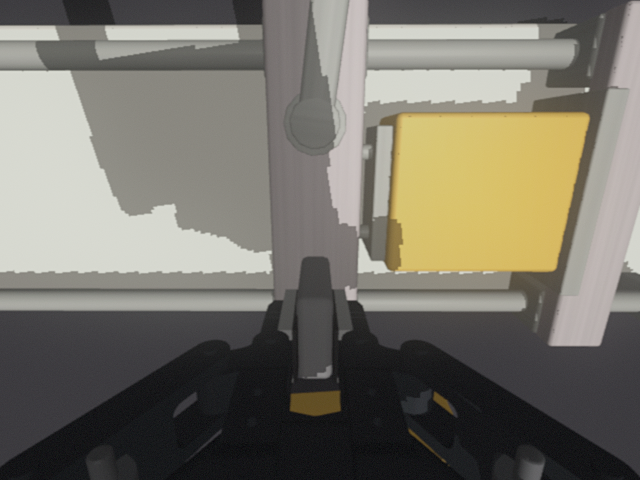

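The wrist view shows the block (390–585, 112–270) flush against the gauge, with the pad at about x=382 against its rear face. Next I'll measure how far the pad is pressed in.

Run:
```python
from h import *
for i in range(2):
    c=capture("wrist"); w=cloud(c); l=w[...,:2]-O; lx=l@EX*1e3; ly=l@EY*1e3; z=w[...,2]
    for r in (150,180,210,240):
        print(r,[(u,round(float(ly[r,u]),1),round(float(z[r,u])*1e3)) for u in range(350,404,3)])
        print("  front",[(u,round(float(ly[r,u]),1),round(float(z[r,u])*1e3)) for u in range(555,612,6)]) if i==0 else 0
    break
```

```text
150 [(350, 29.0, 76), (353, 30.5, 75), (356, 31.8, 76), (359, 33.3, 75), (362, 37.4, 54), (365, 38.7, 56), (368, 40.3, 55), (371, 41.9, 55), (374, 42.6, 61), (377, 43.4, 65), (380, 44.7, 66), (383, 46.5, 64), (386, 47.5, 66), (389, 49.5, 64), (392, 50.4, 66), (395, 51.0, 70), (398, 52.3, 71), (401, 53.6, 71)]
  front [(555, 126.5, 71), (561, 129.0, 71), (567, 131.7, 71), (573, 135.3, 70), (579, 137.4, 71), (585, 140.8, 71), (591, 140.2, 75), (597, 142.2, 76), (603, 144.2, 77), (609, 147.4, 76)]
180 [(350, 29.5, 76), (353, 31.0, 75), (356, 32.4, 75), (359, 33.7, 76), (362, 42.4, 20), (365, 42.4, 34), (368, 42.4, 46), (371, 42.4, 56), (374, 42.6, 65), (377, 43.8, 67), (380, 45.7, 64), (383, 47.0, 66), (386, 48.7, 64), (389, 50.5, 63), (392, 50.8, 69), (395, 51.9, 71), (398, 53.2, 71), (401, 54.8, 71)]
  front [(555, 128.7, 72), (561, 132.1, 71), (567, 133.7, 73), (573, 137.2, 72), (579, 140.6, 71), (585, 140.4, 75), (591, 141.0, 78), (597, 145.9, 76), (603, 148.0, 76), (609, 156.4, 70)]
210 [(350, 29.9, 76), (353, 31.3, 76), (356, 32.7, 76), (359, 34.4, 75), (362, 42.3, 27), (365, 42.4
[... 199 characters left out ...]
 55.8, 71)]
  front [(555, 131.7, 72), (561, 134.9, 72), (567, 138.8, 70), (573, 141.6, 71), (579, 140.7, 76), (585, 143.8, 75), (591, 144.7, 78), (597, 150.1, 75), (603, 157.0, 70), (609, 158.8, 71)]
240 [(350, 30.4, 76), (353, 31.8, 76), (356, 33.4, 76), (359, 42.0, 20), (362, 42.3, 33), (365, 42.4, 45), (368, 42.6, 55), (371, 42.8, 64), (374, 44.3, 64), (377, 46.0, 64), (380, 47.4, 65), (383, 48.9, 65), (386, 50.5, 65), (389, 50.8, 71), (392, 52.5, 70), (395, 53.9, 71), (398, 55.1, 73), (401, 57.0, 71)]
  front [(555, 134.8, 72), (561, 139.7, 70), (567, 141.3, 72), (573, 141.3, 75), (579, 143.8, 76), (585, 146.9, 76), (591, 150.2, 75), (597, 157.7, 70), (603, 161.4, 69), (609, 163.0, 71)]
```

The pad is pressed in about 7.5 mm with the block seated. Next I'll release the fin, rise, and re-measure.

Request:
jog_arm:
  increments:
    - {"x": 0, "y": 0, "z": 0, "twist": 0}
    - {"x": 0, "y": 0, "z": 0, "twist": 0}
    - {"x": 0, "y": 0, "z": 0, "twist": 0}
    - {"x": 0, "y": 0, "z": 0, "twist": 0}
    - {"x": 0, "y": 0, "z": 0.2, "twist": 0}
    - {"x": 0, "y": 0, "z": 0.4, "twist": 0}
    - {"x": 0, "y": 0, "z": 0.5, "twist": 0}
    - {"x": 0, "y": 0, "z": 0.5, "twist": 0}
  gripper: 36

```text
t: 10.45
tcp_pos: [0.6344, 0.0783, 0.2465]
orientation: [[-0.987, 0.164, 0.005], [0.164, 0.987, -0.0], [-0.005, 0.001, -1.0]]
ft_force: [-0.3, -0.1, -1.0]
finger_gap: 0.0361
grasp_force: 0.0
```

```bash
cat > k.py <<'E'
from h import *
s=get_state(); print(s["t"],s["tcp_pos"],w2b(s["tcp_pos"]),s["finger_gap"],s["joints"][5])
c=capture("wrist"); w=cloud(c); l=w[...,:2]-O; lx=l@EX*1e3; ly=l@EY*1e3; z=w[...,2]
k=(z>.128)&(z<.145)&(lx<-15)&(lx>-125)&(ly>-10)&(ly<110)
print("knob",k.sum(),np.percentile(lx[k],[2,50,98]).round(1),np.percentile(ly[k],[2,50,98]).round(1),np.median(z[k]))
k=(z>.118)&(z<.13)&(lx>20)&(lx<70)&(abs(ly-13)<14); print("fin ly",k.sum(),np.percentile(ly[k],[2,98]).round(1))
hsv=cv2.cvtColor(c["pixels"],cv2.COLOR_RGB2HSV)
br=(z>.07)&(z<.08)&(lx>-10)&(lx<20)&(ly<60)&(hsv[...,1]<60); pd=(z>.06)&(z<.0675)&(abs(lx)<28)&(ly>38)&(ly<60); bl=(z>.068)&(z<.075)&(abs(lx)<30)&(hsv[...,1]>120)
for n,q in [("bridge",br),("pad",pd),("block",bl)]:
    if q.sum()>5: print(n,q.sum(),np.percentile(ly[q],[1,3,97,99]).round(1))
E
python3 k.py
python3 - <<'E'
from h import *
P=b2w(-35,13.3)
for a in range(7,100,8):
    p=b2w(-35-65*np.cos(np.radians(a)),13.3+65*np.sin(np.radians(a))); print(a,p.round(4))
E
```

```text
10.45 [0.63444228 0.07829801 0.24653337] [45.1 18. ] 0.03613238398527509 -83.53070642784573
knob 1068 [-104.8  -98.1  -91. ] [11.3 21.1 30.8] 0.13872347982006536
fin ly 901 [ 6.  19.3]
bridge 1884 [-8.8 -7.9 33.1 34. ]
pad 656 [42.2 42.3 50.3 50.4]
block 1388 [ 51.1  51.4 138.9 139.4]
7 [0.4924 0.1054]
15 [0.4955 0.1138]
23 [0.4999 0.1218]
31 [0.5052 0.1291]
39 [0.5116 0.1356]
47 [0.5188 0.1411]
55 [0.5267 0.1456]
63 [0.5351 0.1489]
71 [0.5439 0.151 ]
79 [0.553  0.1519]
87 [0.562  0.1515]
95 [0.5709 0.1498]
```

Request:
jog_arm:
  increments:
    - {"x": -0.25, "y": 0.05, "z": 0, "twist": -0.01}
    - {"x": -0.45, "y": 0.09, "z": 0, "twist": -0.0194}
    - {"x": -0.568, "y": 0.108, "z": 0, "twist": -0.0194}
    - {"x": -0.568, "y": 0.108, "z": 0, "twist": -0.0194}
    - {"x": -0.568, "y": 0.108, "z": 0, "twist": -0.0194}

```text
t: 11.12
tcp_pos: [0.4915, 0.105, 0.243]
orientation: [[-0.959, 0.283, -0.001], [0.283, 0.959, -0.0], [0.001, -0.0, -1.0]]
ft_force: [-0.2, 0.3, -1.1]
finger_gap: 0.0363
grasp_force: 0.0
```

```bash
python3 k.py;python3 - <<'E'
from h import *
c=capture("wrist"); save(c,"w4")
E
```

```text
11.125 [0.49153764 0.10500578 0.24299429] [-100.3   20.7] 0.036250933904752806 -74.24730090890202
knob 799 [-112.3 -103.8  -93.2] [11.2 21.  30.6] 0.13860205113918506
fin ly 469 [ 6.1 19.4]
bridge 1248 [-8.9 -7.9 33.1 34. ]
pad 236 [42.1 42.1 47.5 48.7]
block 3155 [ 71.3  78.6 137.5 139.1]
```

View pics/w4.png

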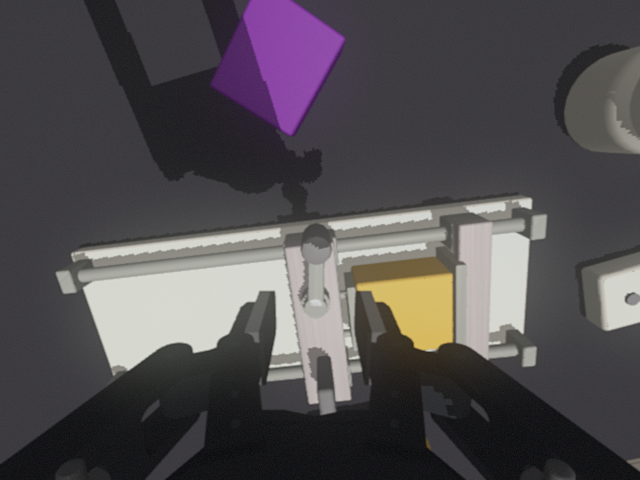

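The wrist view shows the knob at (317,243), midway between the fingers (265 and 372). Next I'll go down around it.

Request:
jog_arm:
  increments:
    - {"x": 0, "y": 0, "z": -0.2, "twist": 0}
    - {"x": 0, "y": 0, "z": -0.35, "twist": 0}
    - {"x": 0, "y": 0, "z": -0.44, "twist": 0}
    - {"x": 0, "y": 0, "z": -0.44, "twist": 0}
    - {"x": 0, "y": 0, "z": -0.44, "twist": 0}

```text
t: 11.85
tcp_pos: [0.4923, 0.1049, 0.1344]
orientation: [[-0.959, 0.283, 0.001], [0.283, 0.959, -0.0], [-0.001, 0.0, -1.0]]
ft_force: [0.4, -0.3, -0.3]
finger_gap: 0.0358
grasp_force: 0.0
```

Run:
```python
from h import *
s=get_state(); t=s["tcp_pos"]; print(t,w2b(t),s["ft_force"])
for a in list(range(15,95,8))+[94,97]:
    p=b2w(-35-65*np.cos(np.radians(a)),12.9+65*np.sin(np.radians(a))); print(a,((p-t[:2])/.25).round(3),round(-(a-7)/360,4))
```

```text
[0.49227077 0.10492345 0.13439039] [-99.5  20.8] [ 0.38937025 -0.26185998 -0.34741448]
15 [0.013 0.034] -0.0222
23 [0.03  0.066] -0.0444
31 [0.052 0.095] -0.0667
39 [0.077 0.121] -0.0889
47 [0.106 0.143] -0.1111
55 [0.137 0.161] -0.1333
63 [0.171 0.174] -0.1556
71 [0.206 0.183] -0.1778
79 [0.243 0.186] -0.2
87 [0.279 0.185] -0.2222
94 [0.31  0.179] -0.2417
97 [0.323 0.176] -0.25
```

Request:
jog_arm:
  increments:
    - {"x": 0.013, "y": 0.034, "z": 0, "twist": -0.022}
    - {"x": 0.03, "y": 0.066, "z": 0, "twist": -0.044}
    - {"x": 0.052, "y": 0.095, "z": 0, "twist": -0.067}
    - {"x": 0.077, "y": 0.121, "z": 0, "twist": -0.089}
    - {"x": 0.106, "y": 0.143, "z": 0, "twist": -0.111}
    - {"x": 0.137, "y": 0.161, "z": 0, "twist": -0.133}
    - {"x": 0.171, "y": 0.174, "z": 0, "twist": -0.156}
    - {"x": 0.206, "y": 0.183, "z": 0, "twist": -0.178}
    - {"x": 0.243, "y": 0.186, "z": 0, "twist": -0.2}
    - {"x": 0.279, "y": 0.185, "z": 0, "twist": -0.222}
    - {"x": 0.295, "y": 0.182, "z": 0, "twist": -0.232}
    - {"x": 0.31, "y": 0.179, "z": 0, "twist": -0.242}

```text
t: 13.35
tcp_pos: [0.5693, 0.1499, 0.1352]
orientation: [[0.236, 0.972, 0.001], [0.972, -0.236, 0.0], [0.0, 0.001, -1.0]]
ft_force: [-2.0, 0.0, -0.1]
finger_gap: 0.0359
grasp_force: 0.9
```

Request:
jog_arm:
  increments:
    - {"x": 0.006, "y": -0.001, "z": 0, "twist": -0.004}
    - {"x": 0.013, "y": -0.003, "z": 0, "twist": -0.008}
    - {"x": 0.013, "y": -0.003, "z": 0, "twist": -0.008}
    - {"x": 0.013, "y": -0.003, "z": 0, "twist": -0.008}

```text
t: 13.85
tcp_pos: [0.5716, 0.1494, 0.134]
orientation: [[0.282, 0.959, -0.0], [0.959, -0.282, 0.0], [0.0, -0.001, -1.0]]
ft_force: [-4.8, 1.1, 3.2]
finger_gap: 0.0363
grasp_force: 2.3
```

```bash
python3 m.py 5
python3 - <<'E'
from h import *
for n in ["scene","side"]:
    c=capture(n); w=cloud(c); l=w[...,:2]-O; lx=l@EX*1e3; ly=l@EY*1e3; z=w[...,2]
    k=(z>.088)&(z<.102)&(lx>-60)&(lx<-10)&(ly>0)&(ly<95)
    if k.sum()>5:
        q=np.stack([lx[k],ly[k]],1).astype(np.float32); print(n,k.sum(),cv2.minAreaRect(q), np.median(q,0))
E
```

```text
13.85 [0.5715721  0.14935153 0.13404739] [-28.6  77.7] F along 0.27631261934670354 lat -4.961643224113736 2.2796905785799026
scene block 645 [-39.9  39.7] [ 49.6  52.7 139.2 140.8]
scene bridge 847 [-83.4  85.1] [-12.7 -11.6  32.   33.7]
scene gauge 259 [-44.2  44.6] [137.8 139.  173.6 175.1]
scene pad 18 [-10.7  -7.8  -6.6  -6.1]
block rect [-0.5 95.2] [83.9 99.6] 3.8
side block 1097 [-41.9  35.8] [ 53.1  55.7 130.4 132.1]
side bridge 774 [-86.   81.8] [-8.8 -6.9 35.7 43.2]
side gauge 794 [-44.1  43.9] [140.3 141.6 175.1 175.9]
side pad 21 [31.5 33.4 35.5 35.8]
block rect [-2.4 91.4] [80.5 84.3] 0.3
scene 188 ((-38.356300354003906, 41.906795501708984), (28.69550132751465, 83.79071044921875), 6.972092151641846) [-31.574663  27.768257]
side 12 ((-44.12186813354492, 55.3170280456543), (65.54879760742188, 11.719465255737305), 79.20036315917969) [-40.9002   82.06057]
```

View pics/side5.png

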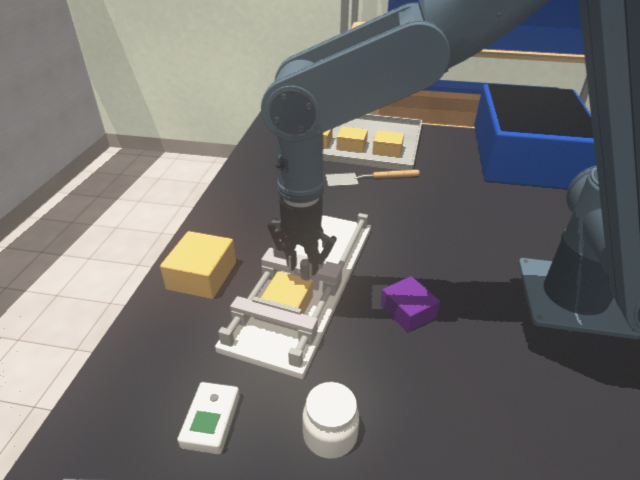

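The side view shows the gripper at about (302,265) above the block, with the lever swung over. The 5 N sideways force means it is at its end stop. I'll back off a little, rise and check.

Request:
jog_arm:
  increments:
    - {"x": -0.026, "y": 0.004, "z": 0, "twist": 0}
    - {"x": -0.026, "y": 0.004, "z": 0, "twist": 0}
    - {"x": -0.026, "y": 0.004, "z": 0, "twist": 0}
    - {"x": -0.026, "y": 0.004, "z": 0.15, "twist": 0}
    - {"x": -0.026, "y": 0.004, "z": 0.35, "twist": 0}
    - {"x": -0.026, "y": 0.004, "z": 0.5, "twist": 0}
    - {"x": -0.1, "y": -0.1, "z": 0.6, "twist": 0}
    - {"x": -0.2, "y": -0.2, "z": 0.6, "twist": 0}
    - {"x": -0.4, "y": -0.3, "z": 0.6, "twist": 0}
    - {"x": -0.4, "y": -0.3, "z": 0.6, "twist": 0}
    - {"x": -0.4, "y": -0.3, "z": 0.6, "twist": 0}

```text
t: 15.42
tcp_pos: [0.4727, 0.0739, 0.2844]
orientation: [[0.283, 0.959, 0.002], [0.959, -0.283, -0.0], [0.001, 0.002, -1.0]]
ft_force: [1.2, -0.1, 0.1]
finger_gap: 0.0358
grasp_force: 0.0
```

```bash
cat k.py > k2.py
cat >> k2.py <<'E'
for nm in ["scene","side","wrist"]:
    c=capture(nm); w=cloud(c); l=w[...,:2]-O; lx=l@EX*1e3; ly=l@EY*1e3; z=w[...,2]
    k=(z>.115)&(z<.145)&(lx>-75)&(lx<0)&(ly>50)&(ly<105)
    if k.sum()>5: print(nm,"knob",np.percentile(lx[k],[2,98]).round(1),np.percentile(ly[k],[2,98]).round(1))
    if nm=="side": save(c,"side6")
E
python3 k2.py; python3 m.py
```

```text
15.425 [0.47269635 0.07394734 0.28442215] [-113.7  -13. ] 0.035793937747665844 11.953521442123952
knob 814 [-48.1 -39.  -28.9] [67.9 77.6 87.2] 0.1386806748422555
fin ly 851 [ 6.6 19.9]
bridge 1505 [-8.4 -7.3 34.  34.7]
pad 466 [42.6 42.8 50.2 50.3]
block 3709 [ 51.9  53.1 138.5 139.4]
scene knob [-43.9 -22.9] [64.5 84.7]
side knob [-46.7 -26.9] [70.2 89.3]
wrist knob [-48.4 -28.9] [67.8 87.1]
15.625 [0.4729254  0.07437442 0.28376242] [-113.6  -12.5] F along 0.4882508645703487 lat 0.4087700802235761 0.0
scene block 647 [-40.2  39.5] [ 49.5  53.4 139.7 141.5]
scene bridge 812 [-84.2  85.4] [-12.4 -11.3  32.   35.1]
scene gauge 255 [-44.1  43.7] [138.1 138.7 173.7 175.2]
scene pad 23 [-11.2  -7.5  -5.4  -4.4]
block rect [-3.  94.9] [87.9 95.7] 0.2
side block 1075 [-41.3  36. ] [ 54.6  56.9 130.3 132.6]
side bridge 941 [-86.   81.5] [-9.  -7.2 36.  43.2]
side gauge 790 [-44.1  44.2] [140.1 141.6 175.  175.7]
side pad 18 [32.2 33.  35.  36.2]
block rect [-2.6 91.5] [83.9 79.9] 89.5
```

View pics/side6.png

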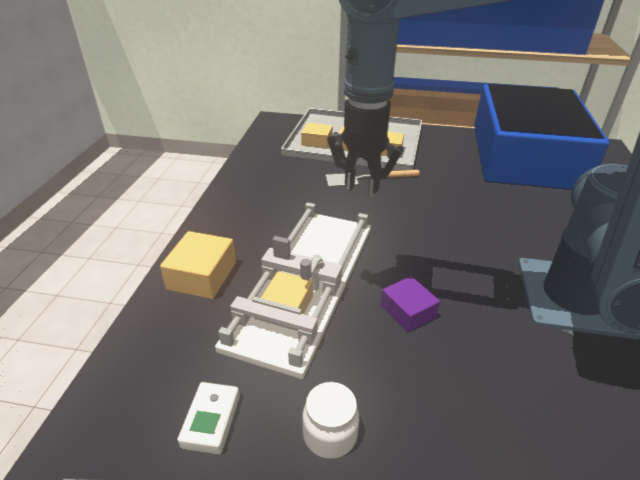

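The side view shows the knob at (306,268), with the lever pointing along the board to the block, the pad on the block, and the arm clear. The lever stands at about 89°, the pad is pressed in about 7.5 mm, and the block is square. Handing in.

```bash
python3 -c "
from station import hand_in; print(hand_in())"
```

```text
the job is handed in; nothing more can be done
None
```

The job is handed in, and no verdict came back: by my measurements the block is square against the gauge plate, the pad is pressed in about 7.5 of its 14 mm, the clamp lever is at about 89° (1.55 rad), the robot is touching nothing, and I kept the arm clear of the tub, spatula and thermometer (about 16 s of the 72 s used).

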